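# Snap a spice jar into its clip rack and slide it home

### The arm

A 6-joint arm with a two-finger parallel gripper is mounted at the origin on a cart in front of the work surface, level with it; the furniture and walls round the work are solid. World frame = base frame: x ahead of the robot, y to its left, z up, the work surface at z = 0. Lengths are in m, angles in rad, forces in N, time in s.
With the tool pointing down it reaches from about 0.375 to 0.9 m from the base axis. Payload 3.1 kg.
Tool frame: the origin (TCP) lies at the very end of the fingers, on their centre line; the grasp point (between the pads) lies 19 mm behind it (manip.pinch_z is the distance from the TCP to the grasp point, in m); z points along the fingers, y is the direction in which the jaws open and shut (so a half turn about z gives the same grasp; the last joint's range is limited). The gripper opens to 85 mm and grips with 20 to 120 N. Pads are 22 mm wide; open, the fingers measure 114 mm over their backs; the gripper's body (76 mm by 85 mm) begins 54 mm behind the grasp point. The pads swing forward as they close: fully open they stand 13 mm farther back than shut.
Start: joints at [-0.178, 0.527, 1.433, -0, 1.181, -0.178], TCP at [0.625, 0, 0.231] pointing down, gripper open.
Joint ranges: [-3.08, 3.08], [-0.75, 2.2], [0.22, 2.44], [-1.43, 4.57], [0, 2.65], [-2.85, 2.85]. Speed limits (rad/s): [2.79, 2.79, 3.14, 3.14, 3.14, 3.14].

### API

Orientations are given as a unit quaternion [x, y, z, w].
In Python, from station import manip gives the robot as it stands.
- The arm moves only by the tool drive_tool, never from a script. Its argument "increments" is a list of rows, each a list of 7 numbers: the closure in counts, from 0 (fully open) to 255 (shut), then the shift along the tool's x, y, z in cm, then the turn, a rotation vector about the tool's x, y, z in rad. A call has 1 to 20 rows; each row is the pose to reach, as a shift and turn from the pose commanded when the call began, along the tool's axes at that moment; what a row does not reach only later rows make up. A row lasts 1/10 s, in which the tool goes at most 50 mm and 8.59 degrees, less where a joint would pass 70% of its speed; a pose out of reach is approached as far as the arm can. A call with a gripper value outside its range is refused whole. The fingers move at their own pace and stop on an object; "force" is the grip in N (left out, the last holds). Time passes only in rows, so rows that repeat a pose let the fingers close. It gives the time, the measured TCP pose, the force and the opening at its end, in the units of the state.
- manip.sense(): the state, without advancing time (a new reading comes with each control period).
- manip.snapshot(name): name is "scene" or "side" or "wrist"; returns the picture (384x512x3 uint8, red, green, blue); there is no depth.
- manip.camera_model(name): a dict with "mtx" (3x3 intrinsics, pixels), "k1" (the pictures are not rectified: a ray, as slopes to the right and down, at radius r is drawn at 1 + k1 r^2 times it, then the intrinsics apply), "cam_to_world" (4x4, takes a point from camera to world coordinates). Camera axes: x right, y down, z forward; pixel columns grow to the right and rows downward; lengths in m; the calibration is good to about 2 mm. A picture is of the moment at which its call begins: read the wrist's pose just before it. camera_model takes no time and is no camera call; for the wrist camera it gives the pose at the moment of the call.
- manip.sign_off(): hands the job in, once; it reports no verdict.
The state is a dict: "t": time; "q": joint angles; "qd": joint speeds; "tau": joint torques, N m; "tcp_pos": TCP position; "tool_rot": TCP orientation; "force": force on the tool from outside, world axes, zero at the start; "ft_torque": the same for the moment, N m; "finger_gap": opening from 0.0 (shut) to 1.0 (fully open).
Only numpy, scipy, OpenCV 4.12 (cv2) and the standard library are available. Lean on these libraries where they do the work, as an engineer would, in place of code of your own. Each camera call takes 0.05 s, during which the arm holds its last target. There are 200 camera calls.

### The job

Take the spice jar with the brown cap from its yellow rest and snap it down sideways into both steel spring clips of the blue rack, glass foot toward the end stop but not yet under the hood, without forcing it. Then slide it gently along in the clips, under the hood, until its foot is felt to bear on the end stop, and let go, leaving it lying there. Do not knock the other jar, the shaker or the tin.

Things in the scene. Friction and masses are not known exactly. Their poses are not given: they have to be found in the camera images.
- jar_mid (a point): Centre of the spice jar to be racked: round glass jar, dark brown screw cap, 41 mm diameter (cap 40), 105 mm long, about 0.11 kg (varies). The point is on its axis, 52.5 mm from either end. z axis: along the jar from glass foot to cap. It starts lying level on the yellow rest, axis 27 mm above the bench; fingers can close across its middle from above.
- jar: The same spice jar; origin at the centre of its foot face, z axis along the jar to the cap.
- rest: Yellow plastic rest fixed to the bench, 36 (x) by 100 mm (y): a 4 mm plate with two ribs, 10 mm high, along y. Origin: centre of its underside. The jar lies on it along y, foot to +y.
- rack: Blue clip rack fixed to the bench. Origin on the bench under the jar's seated axis; y along it toward the end stop, x across, z up. Base plate 70 mm wide (x), y = -51 to +71 mm, 8 mm thick; between the clips it is free for fingers down to the plate. Home, the jar lies along y, foot to +y, axis at x = 0, z = 50 mm on rigid saddles, its centre at y = +7.5 mm.
- clip_near (a point): Centre, on the seated jar's axis, of the C-shaped steel spring clip nearer the end stop (rack y = +36, z = 50 mm), 10 mm wide, open upward. Its two sprung lips, 62 mm above the bench, stand 34 mm apart and yield to the jar; flared lead-ins, 55 mm apart at the top, reach z = 74 mm. Same axes as the rack.
- clip_far (a point): The same for the other clip (rack y = -32, z = 50 mm). Pressed down, the jar meets the lips with its axis near z = 74 mm; both clips together resist with up to about 6 to 11 N (friction varies), most at z = 68 to 62, then let it snap down on the rigid saddles; pressing on raises the force at once. Seated, it slides along y against about 3 to 5 N of friction.
- saddles: The two rigid V-shaped saddles under the clips on which the seated jar lies; same origin and axes as the rack. They must never be pressed by the jar with more than 30 N (contact force, about 22 N of push): stop pressing soon after the snap, when the force climbs again.
- end_stop: Rigid wall at the rack's end; same origin and axes as the rack. Inner face at y = +60 mm, top at z = 78 mm; a hood overhangs to y = +51 mm, 2.5 mm above a seated jar. Snap the jar in with its foot short of the hood (jar centre about y = -6 mm), then slide it to +y until the foot presses the wall with a few newtons (at least 1.5), never above 20 N.
- tin: Small food tin standing by, 57 mm diameter, 72 mm high; origin at the centre of its underside. Leave alone.
- shaker: Pepper shaker standing by, 44 mm diameter, 90 mm high; origin at the centre of its underside. Leave alone.
- jar2: Another spice jar, standing upright, 41 mm diameter, 105 mm high; origin at the centre of its underside. Leave alone.
Mind the look-alikes: they are no part of the job. What is shaped like the jar but red is not meant.

How it is judged:
By the outcome, as a careful person would: the job done as asked, in the order asked, and still so for the second after the job is handed in, with the robot touching nothing.
It also fails if it takes over 58 s, if anything falls off the work surface, if the arm or the gripper's body presses on something with over 40 N, if the wrist force passes 120 N, or if a joint passes its speed limit or range.

## Working session

There is one attempt and no reset: what is moved stays moved. The work goes in short steps, Python scripts to look and compute and a tool call to move; the robot and the scene stay as the last step left them, time stands still between calls to the robot, and variables do not carry over. Pictures are saved under pics/ and viewed, about 8 in all and at most 12, crops included, and the job is handed in when it is done.

Besides the shell and the picture viewer there is one more tool, called after "Emit:" by a JSON object that holds its "api" and its "payload", one argument or row to a line. drive_tool: Moves the arm, as the interface text tells. Its arguments: {"type":"object","properties":{"increments":{"type":"array","items":{"type":"array","items":{"type":"number"}}},"force":{"type":"number"}},"required":["increments"]}

```bash
mkdir -p pics; ls
python3 - <<'E'
from station import manip
import cv2,numpy as np
s=manip.sense();print(s)
ims=[]
for n in("scene","side","wrist"):
    im=manip.snapshot(n)[:,:,::-1];cv2.imwrite(f"pics/{n}0.png",im);ims.append(im)
    m=manip.camera_model(n);print(n,np.round(m["mtx"],1).tolist(),m["k1"],np.round(m["cam_to_world"],4).tolist())
cv2.imwrite("pics/a.png",cv2.resize(ims[0],(800,600)))
cv2.imwrite("pics/b.png",cv2.resize(ims[1],(800,600)))
E
```

```text
pics
{'t': 0.0, 'q': array([-1.78513370e-01,  5.28463619e-01,  1.43392729e+00,  5.68142842e-06,
        1.18138064e+00, -1.78502573e-01]), 'qd': array([-0.00165907,  0.00122224,  0.00028594, -0.0003932 ,  0.00040703,
       -0.00071183]), 'tau': array([ 2.50220628e-04, -4.42344439e+01, -1.78024775e+01, -2.06930472e-04,
        8.36740597e-03,  2.24214921e-05]), 'tcp_pos': array([6.24276295e-01, 1.53273468e-04, 2.30327230e-01]), 'tool_rot': array([ 7.07110943e-01,  7.07101780e-01, -6.19172277e-04, -8.96399572e-04]), 'force': array([-0.007642  ,  0.12422765, -0.40622238]), 'ft_torque': array([ 0.01009661, -0.00317522,  0.02793297]), 'finger_gap': 1.002659015712417}
scene [[403.8, 0.0, 250.4], [0.0, 403.8, 201.7], [0.0, 0.0, 1.0]] -0.07288737715635307 [[0.5101, -0.5714, 0.6428, -0.2966], [-0.86, -0.327, 0.3918, -0.4277], [-0.0137, -0.7527, -0.6582, 0.9134], [0.0, 0.0, 0.0, 1.0]]
side [[457.9, 0.0, 254.9], [0.0, 457.9, 191.8], [0.0, 0.0, 1.0]] -0.0054466761657285725 [[0.8693, -0.351, 0.3481, 0.1199], [-0.4939, -0.5868, 0.6417, -0.6803], [-0.021, -0.7297, -0.6834, 0.8769], [0.0, 0.0, 0.0, 1.0]]
wrist [[275.9, 0.0, 252.4], [0.0, 275.9, 192.7], [0.0, 0.0, 1.0]] -0.029896620982572533 [[1.0, -0.0003, -0.0017, 0.6246], [-0.0008, -0.9478, -0.319, 0.0826], [-0.0016, 0.319, -0.9478, 0.3745], [0.0, 0.0, 0.0, 1.0]]
```

View pics/a.png

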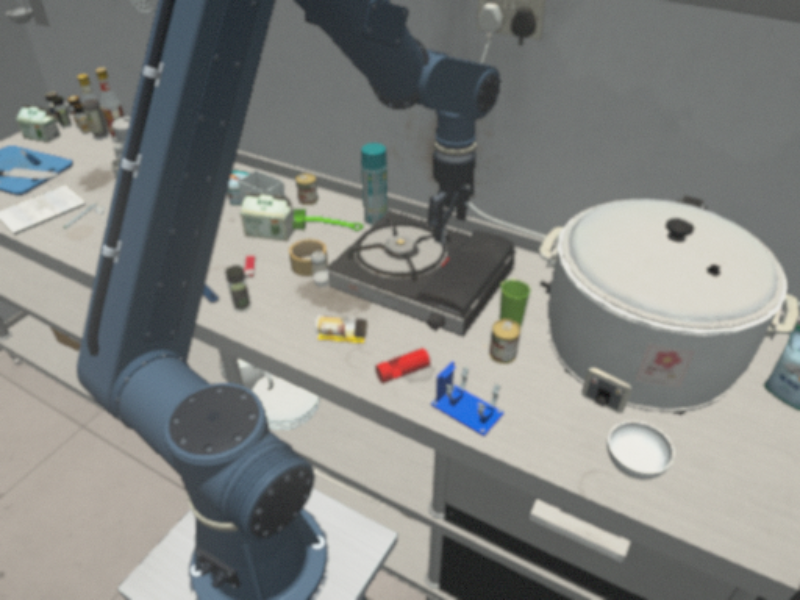

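View pics/b.png

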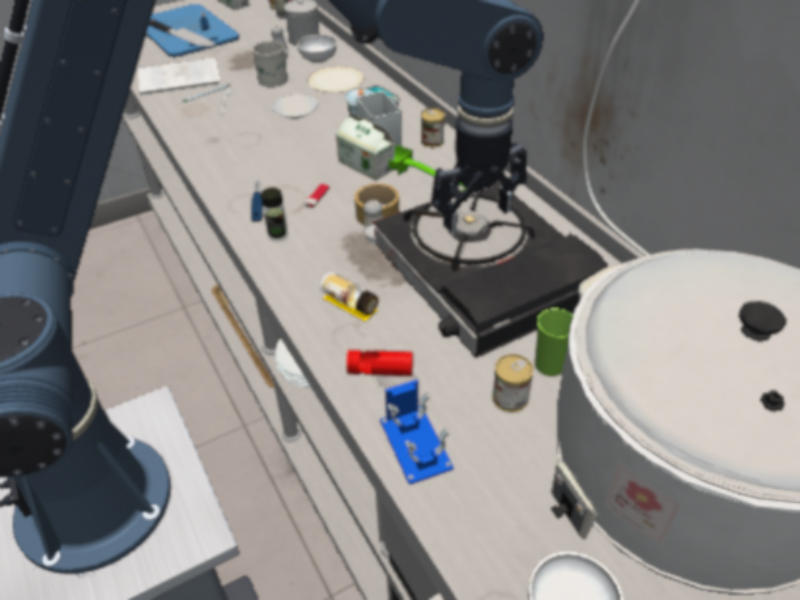

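View pics/wrist0.png

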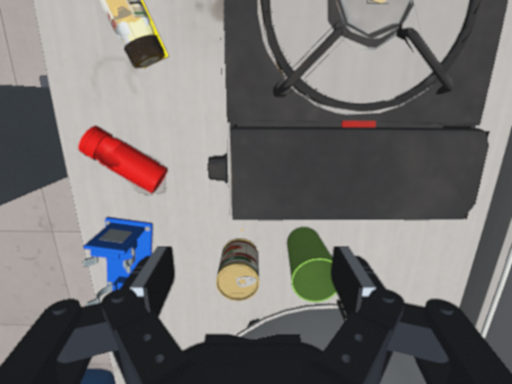

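The jar on the yellow rest with the brown cap is at scene (342,328) and wrist (135,35). The red look-alike is at scene (403,365). The upright dark jar at scene (237,287) is jar2, and the tin is at (505,340). The one on the yellow rest is meant. The blue rack is at scene (468,400) and wrist (120,255), with its stop toward +y.

```bash
cat > h.py <<'E'
from station import manip
import cv2,numpy as np
def cast(m,uv,z):
    uv=np.atleast_2d(uv).astype(float);K=m["mtx"];T=np.array(m["cam_to_world"])
    d=np.array([m["k1"],0,0,0,0.])
    p=cv2.undistortPoints(uv[:,None],K,d)[:,0]
    r=np.c_[p,np.ones(len(p))]@T[:3,:3].T
    return T[:3,3]+r*((z-T[2,3])/r[:,2])[:,None]
def proj(m,P):
    T=np.linalg.inv(m["cam_to_world"]);return cv2.projectPoints(np.atleast_2d(P).astype(float),cv2.Rodrigues(T[:3,:3])[0],T[:3,3],m["mtx"],np.array([m["k1"],0,0,0,0.]))[0][:,0]
def blob(im,lo,hi,k=0):
    h=cv2.cvtColor(im,cv2.COLOR_RGB2HSV);mk=cv2.inRange(h,lo,hi)
    c,_=cv2.findContours(mk,cv2.RETR_EXTERNAL,cv2.CHAIN_APPROX_NONE)
    return sorted(c,key=cv2.contourArea)[::-1]
E
python3 - <<'E'
from h import *
for n in("scene","side","wrist"):
    im=cv2.imread(f"pics/{n}0.png")[:,:,::-1].copy();m=manip.camera_model(n)
    for nm,lo,hi,z in(("yellow",(22,150,100),(34,255,255),.004),("blue",(112,180,80),(126,255,255),.008),("red",(0,220,120),(6,255,255),.02)):
        for c in blob(im,lo,hi)[:2]:
            if cv2.contourArea(c)<15: continue
            r=cv2.minAreaRect(c);print(n,nm,cv2.contourArea(c),np.round(r[0]),cast(m,[r[0]],z).round(3))
            print(cast(m,cv2.boxPoints(r),z)[:,:2].round(3).tolist())
for n,p in(("scene",(505,352)),("side",(512,400)),("scene",(516,310)),("scene",(240,305)),("side",(280,232))):
    m=manip.camera_model(n);print(n,p,cast(m,[np.array(p)*.64],0.0).round(3))
E
```

```text
scene yellow 38.5 [218. 216.] [[0.477 0.169 0.004]]
[[0.45, 0.207], [0.462, 0.215], [0.503, 0.131], [0.491, 0.124]]
side yellow 84.5 [223. 197.] [[0.479 0.167 0.004]]
[[0.44, 0.196], [0.46, 0.221], [0.517, 0.139], [0.497, 0.115]]
side red 327.5 [242. 232.] [[0.457 0.012 0.02 ]]
[[0.424, 0.055], [0.509, 0.005], [0.489, -0.03], [0.406, 0.019]]
wrist yellow 95.5 [154.  28.] [[0.506 0.166 0.004]]
[[0.493, 0.195], [0.499, 0.197], [0.52, 0.135], [0.514, 0.133]]
wrist red 115.0 [131. 176.] [[ 0.462 -0.014  0.02 ]]
[[0.436, -0.001], [0.441, 0.005], [0.488, -0.026], [0.483, -0.033]]
wrist red 30.0 [ 86. 150.] [[0.407 0.022 0.02 ]]
[[0.398, 0.026], [0.402, 0.03], [0.416, 0.017], [0.412, 0.013]]
scene (505, 352) [[ 0.613 -0.146 -0.   ]]
side (512, 400) [[ 0.606 -0.146  0.   ]]
scene (516, 310) [[ 0.748 -0.115  0.   ]]
scene (240, 305) [[0.456 0.431 0.   ]]
side (280, 232) [[0.461 0.438 0.   ]]
```

Emit:
{"api": "drive_tool", "payload": {
  "increments": [
    [0, 2, -2, 0, 0, 0, 0],
    [0, 5, -4.5, 0, 0, 0, 0],
    [0, 8, -7, 0, 0, 0, 0],
    [0, 11, -10, 0, 0, 0, 0],
    [0, 14, -13, 0, 0, 0, 0],
    [0, 15.5, -14, 0, 0, 0, 0],
    [0, 15.5, -14, 0, 0, 0, 0],
    [0, 15.5, -14, 0, 0, 0, 0]
  ]
}}

```text
t: 0.95
tcp_pos: [0.4854, 0.1551, 0.2314]
tool_rot: [0.707, 0.707, 0.0, 0.0]
force: [0.1, 0.1, -1.2]
finger_gap: 0.999
```

Run:
```python
from h import *
m=manip.camera_model("wrist");im=manip.snapshot("wrist");cv2.imwrite("pics/w1.png",im[:,:,::-1])
np.save("w1.npy",np.array(m["cam_to_world"]))
h=cv2.cvtColor(im,cv2.COLOR_RGB2HSV)
for n,lo,hi,z in(("yellow",(22,150,100),(34,255,255),.010),("blue",(100,150,60),(135,255,255),.008)):
    for c in blob(im,lo,hi)[:3]:
        if cv2.contourArea(c)<15: continue
        r=cv2.minAreaRect(c);print(n,cv2.contourArea(c),np.round(r[0]),cast(m,[r[0]],z).round(3),cast(m,cv2.boxPoints(r),z)[:,:2].round(3).tolist())
print(manip.sense()["tcp_pos"])
```

```text
blue 693.0 [223. 325.] [[ 0.436 -0.122  0.008]] [[0.396, -0.16], [0.409, -0.077], [0.474, -0.087], [0.465, -0.171]]
[0.48588487 0.15461245 0.2313862 ]
```

View pics/w1.png

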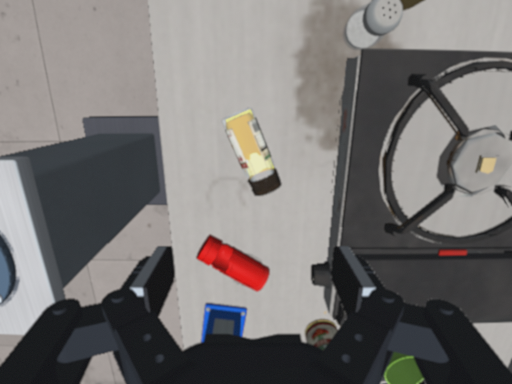

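The wrist view shows the jar at (252,152), with its foot at (238,114) and cap at (267,188). The red look-alike is at (233,263), the shaker at (375,22), and the rack's stop at (224,320).

Run:
```python
from h import *
m=manip.camera_model("wrist");im=cv2.imread("pics/w1.png")
h=cv2.cvtColor(im,cv2.COLOR_BGR2HSV);sub=np.zeros(h.shape[:2],np.uint8);sub[100:205,215:290]=255
mk=((h[...,1]>70)|(h[...,2]<90)).astype(np.uint8)*255&sub
mk=cv2.morphologyEx(mk,cv2.MORPH_CLOSE,np.ones((7,7)))
c=max(cv2.findContours(mk,0,1)[0],key=cv2.contourArea);r=cv2.minAreaRect(c);print(r)
b=cv2.boxPoints(r);b=b[np.argsort(b[:,1])];e=np.array([b[:2].mean(0),b[2:].mean(0)]);print(b,e)
P=cast(m,e,.027);print(P,np.linalg.norm(P[0]-P[1]),P.mean(0));d=P[0]-P[1];print("yaw foot dir from +y (ccw)",np.degrees(np.arctan2(-d[0],d[1])))
o=im.copy();cv2.drawContours(o,[c],-1,(0,255,0),1)
cv2.imwrite("pics/w1c.png",cv2.resize(np.hstack([im[90:215,200:300],o[90:215,200:300]]),None,fx=4,fy=4,interpolation=2))
```

```text
((246.12521362304688, 138.83096313476562), (52.60353469848633, 28.10914421081543), 69.27444458007812)
[[249.96228 109.25748]
 [223.67218 119.20508]
 [268.57825 158.45685]
 [242.28815 168.40445]] [[236.81723 114.23128]
 [255.4332  163.43065]]
[[0.46704474 0.22060649 0.027     ]
 [0.4898789  0.15942998 0.027     ]] 0.06529904569133468 [0.47846182 0.19001823 0.027     ]
yaw foot dir from +y (ccw) 20.468116260242695
```

View pics/w1c.png

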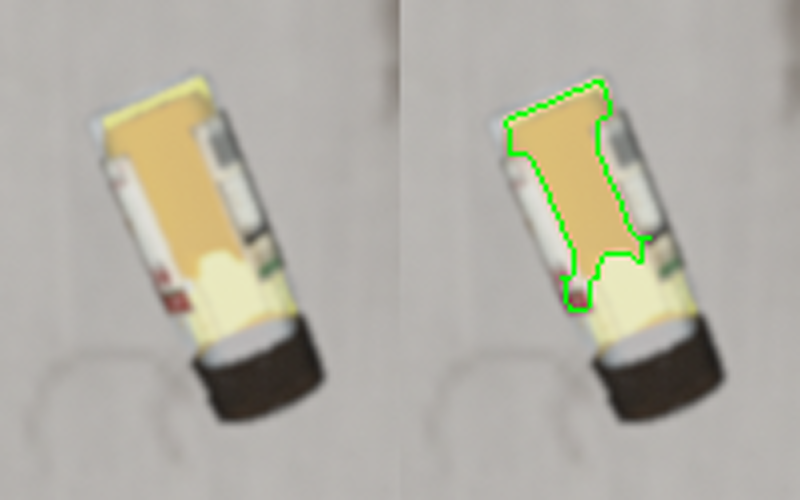

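The crop confirms a glass jar with a dark brown cap on the yellow rest. Its axis runs from foot (237,114.5) to cap end (268,190).

Run:
```python
from h import *
m=manip.camera_model("wrist")
for zf,zc in((.027,.027),(.02,.04)):
    P=np.r_[cast(m,[(237,114.5)],zf),cast(m,[(268,190)],zc)];d=P[0]-P[1];print(P.round(4),np.linalg.norm(d),P.mean(0).round(4),np.degrees(np.arctan2(-d[0],d[1])))
s=manip.sense();print(s["tcp_pos"],s["tool_rot"])
# rack stop corners seen (top of stop z .078)
print(cast(m,[(205,304),(246,308)],.078), cast(m,[(370,45)],0))
```

```text
[[0.4673 0.2203 0.027 ]
 [0.5067 0.1235 0.027 ]] 0.1045471703077743 [0.487  0.1719 0.027 ] 22.139915203142245
[[0.4669 0.22   0.02  ]
 [0.5059 0.1277 0.04  ]] 0.10213270759060007 [0.4864 0.1738 0.03  ] 22.907949140582247
[0.48588487 0.15461245 0.2313862 ] [7.07126424e-01 7.07086924e-01 2.49181318e-04 4.89899382e-04]
[[ 0.42296798 -0.01863471  0.078     ]
 [ 0.47723267 -0.02515666  0.078     ]] [[6.30962566e-01 3.02370319e-01 5.55111512e-17]]
```

Emit:
{"api": "drive_tool", "payload": {
  "increments": [
    [0, 0.9, 0, 3, 0, 0, -0.13],
    [0, 1.8, 0.1, 7, 0, 0, -0.26],
    [0, 1.8, 0.1, 11, 0, 0, -0.39],
    [0, 1.8, 0.1, 15, 0, 0, -0.39],
    [0, 1.8, 0.1, 18, 0, 0, -0.39],
    [0, 1.8, 0.1, 20, 0, 0, -0.39],
    [0, 1.8, 0.1, 21.5, 0, 0, -0.39],
    [0, 1.8, 0.1, 22.1, 0, 0, -0.39],
    [0, 1.8, 0.1, 22.1, 0, 0, -0.39],
    [0, 1.8, 0.1, 22.1, 0, 0, -0.39]
  ]
}}

```text
t: 2.0
tcp_pos: [0.4869, 0.1726, 0.0107]
tool_rot: [0.557, 0.83, 0.0, 0.0]
force: [0.1, 0.0, 0.0]
finger_gap: 1.001
```

Emit:
{"api": "drive_tool", "payload": {
  "increments": [
    [60, 0, 0, 0, 0, 0, 0],
    [90, 0, 0, 0, 0, 0, 0],
    [120, 0, 0, 0, 0, 0, 0],
    [150, 0, 0, 0, 0, 0, 0],
    [180, 0, 0, 0, 0, 0, 0],
    [180, 0, 0, 0, 0, 0, 0],
    [180, 0, 0, 0, 0, 0, 0],
    [180, 0, 0, 0, 0, 0, 0]
  ],
  "force": 60
}}

```text
t: 2.8
tcp_pos: [0.4858, 0.173, 0.0113]
tool_rot: [0.556, 0.831, -0.0, 0.0]
force: [-0.7, -1.0, 5.4]
finger_gap: 0.454
```

Emit:
{"api": "drive_tool", "payload": {
  "increments": [
    [180, 0, 0, -1, 0, 0, 0],
    [180, 0, 0, -3, 0, 0, 0],
    [180, 0, 0, -6, 0, 0, 0],
    [180, 0, 0, -10, 0, 0, 0],
    [180, -1, -0.5, -14, 0, 0, 0.03],
    [180, -4, -2.2, -18, 0, 0, 0.08],
    [180, -7.2, -4, -22, 0, 0, 0.13],
    [180, -10.4, -5.8, -22, 0, 0, 0.18],
    [180, -13.6, -7.5, -22, 0, 0, 0.23],
    [180, -16.8, -9.3, -22, 0, 0, 0.28],
    [180, -20, -11, -22, 0, 0, 0.34],
    [180, -23.2, -12.8, -22, 0, 0, 0.4],
    [180, -26.4, -14.6, -22, 0, 0, 0.46],
    [180, -29.6, -16.4, -22, 0, 0, 0.51],
    [180, -31.4, -17.4, -22, 0, 0, 0.51],
    [180, -32, -17.7, -22, 0, 0, 0.51],
    [180, -32, -17.7, -22, 0, 0, 0.51],
    [180, -32, -17.7, -22, 0, 0, 0.51],
    [180, -32, -17.7, -22, 0, 0, 0.51]
  ]
}}

```text
t: 4.7
tcp_pos: [0.4437, -0.1887, 0.2303]
tool_rot: [0.748, 0.664, 0.0, -0.001]
force: [0.1, -0.4, -1.2]
finger_gap: 0.456
```

Run:
```python
from h import *
m=manip.camera_model("wrist");im=manip.snapshot("wrist");cv2.imwrite("pics/w2.png",im[:,:,::-1]);np.save("w2.npy",np.array(m["cam_to_world"]))
cv2.imwrite("pics/w2v.png",cv2.resize(im[:,:,::-1],(800,600),interpolation=2))
s=manip.sense();print(s["tcp_pos"],s["tool_rot"],s["force"],s["finger_gap"])
```

```text
[ 0.44383942 -0.18882318  0.23030076] [ 7.47648543e-01  6.64094515e-01  3.66723207e-05 -3.60525834e-04] [ 0.82953105 -0.60274592 -0.49977504] 0.4593433902789916
```

View pics/w2v.png

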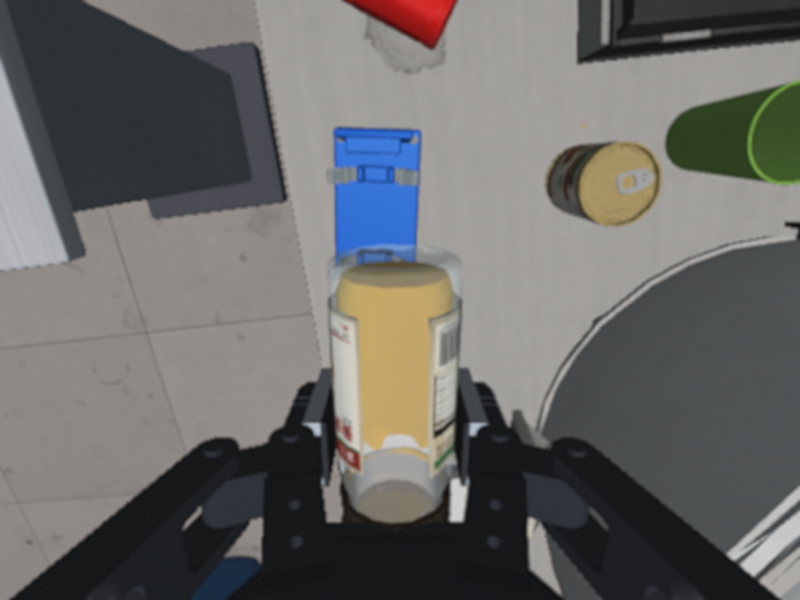

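The jar is held straight, with its foot up-image (395,265 in the 800x600 view). The rack plate lies at columns 335–418, the near clip's saddle at (375,174), and the stop top at rows 129–138. The tin is at (605,183), clear to the right.

Run:
```python
from h import *
m=manip.camera_model("wrist");im=cv2.imread("pics/w2.png")
h=cv2.cvtColor(im,cv2.COLOR_BGR2HSV);mk=cv2.inRange(h,(100,130,60),(135,255,255))
L=[];R=[]
for r in range(80,157,3):
    x=np.flatnonzero(mk[r,190:290])+190
    if len(x): print(r,x.min(),x.max(),end='; ');
print()
# plate edges between clips rows 122-154
for r in range(122,155,2):
    x=np.flatnonzero(mk[r,190:290])+190;L.append((x.min()-.5,r));R.append((x.max()+.5,r))
for n,p in(("L",L),("R",R)):
    P=cast(m,p,.008)[:,:2];f=np.polyfit(P[:,1],P[:,0],1);print(n,f,np.degrees(np.arctan(-f[0])),[np.polyval(f,y).round(4) for y in(-.02,-.06,-.09)])
c=im[75:165,195:285];cv2.imwrite("pics/w2c.png",cv2.resize(c,(600,600),interpolation=2))
```

```text
83 214 266; 86 214 268; 89 215 268; 92 214 268; 95 214 268; 98 214 267; 101 214 267; 104 215 267; 107 228 267; 110 229 251; 113 229 251; 116 223 252; 119 215 266; 122 215 266; 125 215 266; 128 215 266; 131 215 266; 134 215 266; 137 215 266; 140 215 266; 143 215 265; 146 215 265; 149 215 265; 152 215 265; 155 215 265; 
L [0.16268663 0.42231697] -9.240304152595987 [np.float64(0.4191), np.float64(0.4126), np.float64(0.4077)]
R [0.14829217 0.48874241] -8.435043409307934 [np.float64(0.4858), np.float64(0.4798), np.float64(0.4754)]
```

View pics/w2c.png

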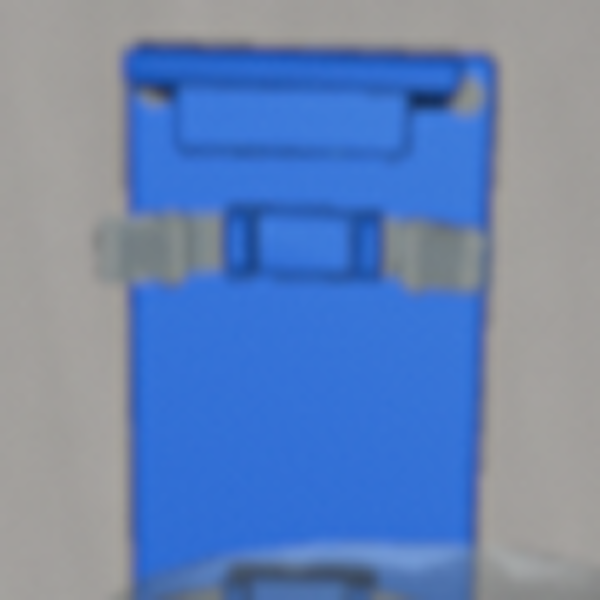

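Run:
```python
from h import *
m=manip.camera_model("wrist")
u=np.array([.988,-.1537]);v=np.array([.1537,.988])
g=lambda p:(195+p[0]/6.667,75+p[1]/6.667)
for n,p,z,y in(("lipL",(97,248),.074,.036),("lipR",(485,258),.074,.036),("wallback",(310,47),.078,.071),("hoodfront",(305,86),.077,.051),("wallbackL",(128,45),.078,.071),("wallbackR",(495,55),.078,.071),("saddle near edge",(304,277),.03,.031),("saddle far edge",(304,207),.03,.041)):
    P=cast(m,[g(p)],z)[0];o=P[:2]-y*v;print(n,P.round(4),"across",(o@u).round(4),"along",(o@v).round(4))
c=np.array([.4462,-.06]);print("centreline across",c@u)
s=manip.sense();t=s["tcp_pos"][:2];print("tcp",t@u,t@v)
# jar foot rim in view: centre px
```

```text
lipL [ 0.4073 -0.1135  0.074 ] across 0.4199 along -0.0855
lipR [ 0.4678 -0.1223  0.074 ] across 0.4809 along -0.0849
wallback [ 0.4446 -0.0884  0.078 ] across 0.4528 along -0.09
hoodfront [ 0.4431 -0.0937  0.077 ] across 0.4522 along -0.0755
wallbackL [ 0.4174 -0.0848  0.078 ] across 0.4255 along -0.0906
wallbackR [ 0.4721 -0.0928  0.078 ] across 0.4807 along -0.0901
saddle near edge [ 0.437  -0.1239  0.03  ] across 0.4508 along -0.0863
saddle far edge [ 0.4386 -0.1119  0.03  ] across 0.4505 along -0.0841
centreline across 0.4500676
tcp 0.4675354701197494 -0.11833917856710821
```

Emit:
{"api": "drive_tool", "payload": {
  "increments": [
    [180, 1, -0.6, -0.5, 0, 0, 0.01],
    [180, 2.2, -1.3, 1, 0, 0, 0.03],
    [180, 2.6, -1.6, 4, 0, 0, 0.03],
    [180, 2.6, -1.6, 7, 0, 0, 0.03],
    [180, 2.6, -1.6, 9.5, 0, 0, 0.03],
    [180, 2.6, -1.6, 11, 0, 0, 0.03],
    [180, 2.6, -1.6, 11, 0, 0, 0.03],
    [180, 2.6, -1.6, 11, 0, 0, 0.03],
    [180, 2.6, -1.6, 11, 0, 0, 0.03]
  ]
}}

```text
t: 5.65
tcp_pos: [0.4318, -0.1625, 0.1214]
tool_rot: [0.758, 0.652, 0.0, 0.001]
force: [-0.9, 0.1, -1.1]
finger_gap: 0.459
```

Run:
```python
from h import *
s=manip.sense();print(s["tcp_pos"],s["tool_rot"],s["force"],s["finger_gap"])
o=[]
for n in("wrist","side","scene"):
    im=manip.snapshot(n)[:,:,::-1];cv2.imwrite(f"pics/{n}3.png",im)
    m=manip.camera_model(n);px=proj(m,[.449,-.09,.08])[0];print(n,px)
    if n!="wrist":
        x,y=px.astype(int);o.append(cv2.resize(im[y-45:y+45,x-45:x+45],(400,400),interpolation=2))
    else: o.append(cv2.resize(im[:200,100:400],(800,533)))
cv2.imwrite("pics/c3.png",np.hstack(o[1:]));cv2.imwrite("pics/c3w.png",o[0])
```

```text
[ 0.43184557 -0.16254227  0.1213861 ] [7.57970565e-01 6.52287859e-01 3.07614666e-04 1.03775312e-03] [-0.91975845  0.13560508 -1.14152669] 0.45920315850763854
wrist [261.93160735 113.02888951]
side [259.82029477 244.58893914]
scene [285.602855   233.32810862]
```

View pics/c3.png

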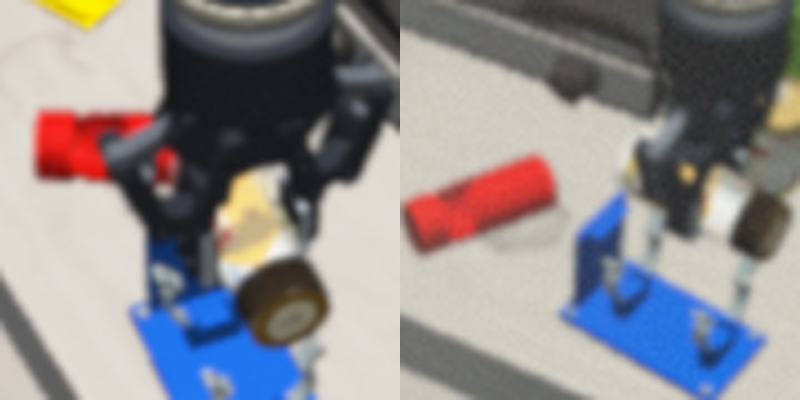

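View pics/c3w.png

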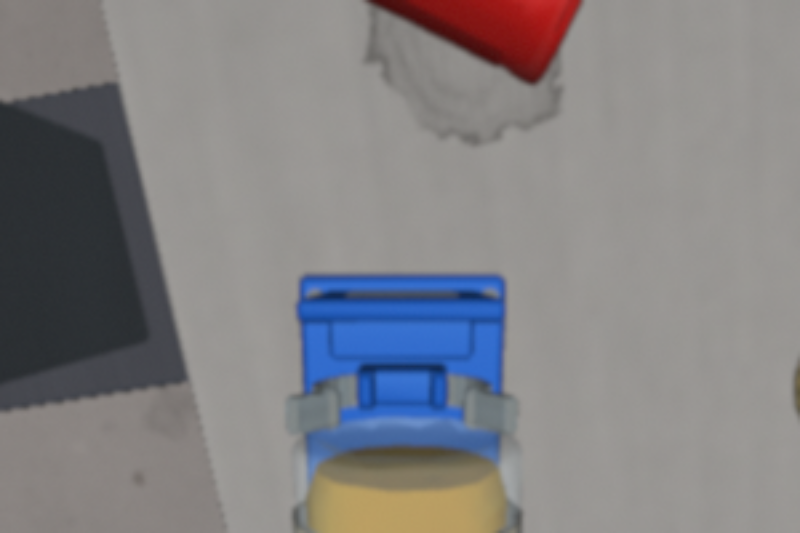

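Run:
```python
from h import *
m=manip.camera_model("wrist")
a=np.radians(8.5);u=np.array([np.cos(a),-np.sin(a)]);v=np.array([np.sin(a),np.cos(a)])
g=lambda p:(100+p[0]/2.667,p[1]/2.667)
for n,p,z,y in(("lipL",(287,413),.074,.036),("lipR",(518,413),.074,.036),("plateL",(301,276),.008,.071),("plateR",(505,276),.008,.071),("hoodfront",(400,320),.078,.051),("saddlefar",(402,366),.03,.041),("lipfrontL",(313,432),.074,.031)):
    P=cast(m,[g(p)],z)[0];o=P[:2]-y*v;print(n,P.round(4),"across",(o@u).round(4),"along",(o@v).round(4))
s=manip.sense();t=s["tcp_pos"][:2];print("tcp",t@u,t@v);q=s["tool_rot"];print(-2*np.degrees(np.arctan2(q[0],q[1]))+90)
```

```text
lipL [ 0.4075 -0.1126  0.074 ] across 0.4197 along -0.0871
lipR [ 0.4674 -0.1217  0.074 ] across 0.4803 along -0.0873
plateL [ 0.4089 -0.0789  0.008 ] across 0.416 along -0.0886
plateR [ 0.4762 -0.0891  0.008 ] across 0.4841 along -0.0887
hoodfront [ 0.4405 -0.0934  0.078 ] across 0.4495 along -0.0782
saddlefar [ 0.4382 -0.1106  0.03  ] across 0.4497 along -0.0856
lipfrontL [ 0.4133 -0.1186  0.074 ] across 0.4263 along -0.0872
tcp 0.4510471525027414 -0.09713860139679473
-8.584243014284326
```

Emit:
{"api": "drive_tool", "payload": {
  "increments": [
    [180, 0.2, -0.1, 1.5, 0, 0, 0],
    [180, 0.2, -0.1, 3.5, 0, 0, 0],
    [180, 0.2, -0.1, 5, 0, 0, 0],
    [180, 0.2, -0.1, 5.8, 0, 0, 0],
    [180, 0.2, -0.1, 5.8, 0, 0, 0],
    [180, 0.2, -0.1, 5.8, 0, 0, 0]
  ]
}}

```text
t: 6.4
tcp_pos: [0.4308, -0.1606, 0.0627]
tool_rot: [0.758, 0.652, 0.0, 0.0]
force: [-0.1, -0.1, -1.9]
finger_gap: 0.462
```

Emit:
{"api": "drive_tool", "payload": {
  "increments": [
    [180, 0, 0, 0.2, 0, 0, 0],
    [180, 0, 0, 0.4, 0, 0, 0],
    [180, 0, 0, 0.6, 0, 0, 0],
    [180, 0, 0, 0.8, 0, 0, 0],
    [180, 0, 0, 0.8, 0, 0, 0]
  ]
}}

```text
t: 6.9
tcp_pos: [0.4308, -0.1606, 0.0546]
tool_rot: [0.758, 0.652, 0.0, 0.001]
force: [-0.7, 0.6, 2.7]
finger_gap: 0.457
```

Emit:
{"api": "drive_tool", "payload": {
  "increments": [
    [180, 0, 0, 0.2, 0, 0, 0],
    [180, 0, 0, 0.4, 0, 0, 0],
    [180, 0, 0, 0.5, 0, 0, 0]
  ]
}}

```text
t: 7.2
tcp_pos: [0.431, -0.1607, 0.0501]
tool_rot: [0.758, 0.652, 0.0, 0.001]
force: [-1.7, 0.2, 9.9]
finger_gap: 0.457
```

Emit:
{"api": "drive_tool", "payload": {
  "increments": [
    [180, 0, 0, 0.2, 0, 0, 0],
    [180, 0, 0, 0.4, 0, 0, 0],
    [180, 0, 0, 0.4, 0, 0, 0]
  ]
}}

```text
t: 7.5
tcp_pos: [0.4308, -0.1607, 0.0458]
tool_rot: [0.758, 0.652, 0.0, 0.001]
force: [-0.4, 0.4, 5.3]
finger_gap: 0.457
```

Emit:
{"api": "drive_tool", "payload": {
  "increments": [
    [180, 0, 0, 0.2, 0, 0, 0],
    [180, 0, 0, 0.4, 0, 0, 0],
    [180, 0, 0, 0.6, 0, 0, 0],
    [180, 0, 0, 0.7, 0, 0, 0]
  ]
}}

```text
t: 7.9
tcp_pos: [0.4307, -0.1606, 0.0384]
tool_rot: [0.758, 0.652, 0.0, 0.0]
force: [0.0, 0.5, 0.9]
finger_gap: 0.458
```

Emit:
{"api": "drive_tool", "payload": {
  "increments": [
    [180, 0, 0, 0.1, 0, 0, 0],
    [180, 0, 0, 0.2, 0, 0, 0]
  ]
}}

```text
t: 8.1
tcp_pos: [0.4306, -0.1605, 0.0361]
tool_rot: [0.758, 0.652, 0.0, 0.0]
force: [0.9, -1.1, 0.6]
finger_gap: 0.457
```

Emit:
{"api": "drive_tool", "payload": {
  "increments": [
    [180, 0, 0, 0.1, 0, 0, 0],
    [180, 0, 0, 0.1, 0, 0, 0]
  ]
}}

```text
t: 8.3
tcp_pos: [0.4305, -0.1604, 0.0349]
tool_rot: [0.758, 0.652, -0.0, -0.0]
force: [0.6, -0.1, -2.5]
finger_gap: 0.459
```

Emit:
{"api": "drive_tool", "payload": {
  "increments": [
    [180, 0, 0, 0.05, 0, 0, 0],
    [180, 0, 0, 0.1, 0, 0, 0]
  ]
}}

```text
t: 8.5
tcp_pos: [0.4305, -0.1604, 0.0342]
tool_rot: [0.758, 0.652, 0.0, -0.0]
force: [0.2, -0.3, -1.8]
finger_gap: 0.46
```

Emit:
{"api": "drive_tool", "payload": {
  "increments": [
    [180, 0, 0, 0.05, 0, 0, 0],
    [180, 0, 0, 0.1, 0, 0, 0]
  ]
}}

```text
t: 8.7
tcp_pos: [0.4305, -0.1604, 0.0338]
tool_rot: [0.758, 0.652, 0.0, 0.0]
force: [0.0, 1.0, 10.7]
finger_gap: 0.46
```

Emit:
{"api": "drive_tool", "payload": {
  "increments": [
    [180, 0, 0, 0.05, 0, 0, 0],
    [180, 0, 0, 0.05, 0, 0, 0]
  ]
}}

```text
t: 8.9
tcp_pos: [0.4306, -0.1604, 0.0338]
tool_rot: [0.758, 0.652, 0.0, 0.0]
force: [-0.1, 0.4, 9.8]
finger_gap: 0.457
```

Seated: the force climbed from −2 to +10 N at TCP z = 33.8 mm. I'm easing off, then starting the slide.

Emit:
{"api": "drive_tool", "payload": {
  "increments": [
    [180, 0, 0, -0.05, 0, 0, 0],
    [180, 0, 0, -0.07, 0, 0, 0],
    [180, 0, 0, -0.07, 0, 0, 0]
  ]
}}

```text
t: 9.2
tcp_pos: [0.4306, -0.1604, 0.0339]
tool_rot: [0.758, 0.652, 0.0, 0.0]
force: [0.9, -0.7, 6.2]
finger_gap: 0.459
```

Emit:
{"api": "drive_tool", "payload": {
  "increments": [
    [180, 0.1, 0, 0, 0, 0, 0],
    [180, 0.2, 0, 0, 0, 0, 0],
    [180, 0.3, 0, 0, 0, 0, 0],
    [180, 0.4, 0, 0, 0, 0, 0]
  ]
}}

```text
t: 9.6
tcp_pos: [0.4312, -0.1583, 0.0339]
tool_rot: [0.758, 0.653, -0.001, 0.001]
force: [-5.1, -9.0, 5.5]
finger_gap: 0.46
```

Emit:
{"api": "drive_tool", "payload": {
  "increments": [
    [180, 0, 0, -0.05, 0, 0, 0],
    [180, 0, 0, -0.05, 0, 0, 0],
    [180, 0, 0, -0.05, 0, 0, 0]
  ]
}}

```text
t: 9.9
tcp_pos: [0.4313, -0.1574, 0.034]
tool_rot: [0.758, 0.652, -0.0, 0.001]
force: [-1.9, -5.0, 1.4]
finger_gap: 0.46
```

Run:
```python
from h import *
s=manip.sense();print(s["tcp_pos"],s["force"],s["ft_torque"],s["t"])
o=[]
for n in("side","scene"):
    im=manip.snapshot(n)[:,:,::-1];m=manip.camera_model(n);x,y=proj(m,[.437,-.12,.05])[0].astype(int)
    o.append(cv2.resize(im[y-35:y+35,x-35:x+35],(400,400),interpolation=2))
im=manip.snapshot("wrist")[:,:,::-1];o.append(cv2.resize(im[:200,100:400][50:200,75:225],(400,400),interpolation=2))
cv2.imwrite("pics/c4.png",np.vstack([np.hstack(o[:2])]));cv2.imwrite("pics/c4w.png",o[2])
cv2.imwrite("pics/c4all.png",cv2.resize(np.hstack(o),(798,266)))
cv2.imwrite("pics/c4all.png",np.vstack([np.hstack(o[:2])[50:350],np.hstack([o[2],np.zeros_like(o[2])])[50:350]]))
```

```text
[ 0.43126449 -0.15737339  0.03396425] [-1.86038703 -4.98628531  1.40090184] [-0.93282727  0.36231687 -0.06816212] 9.9
```

View pics/c4all.png

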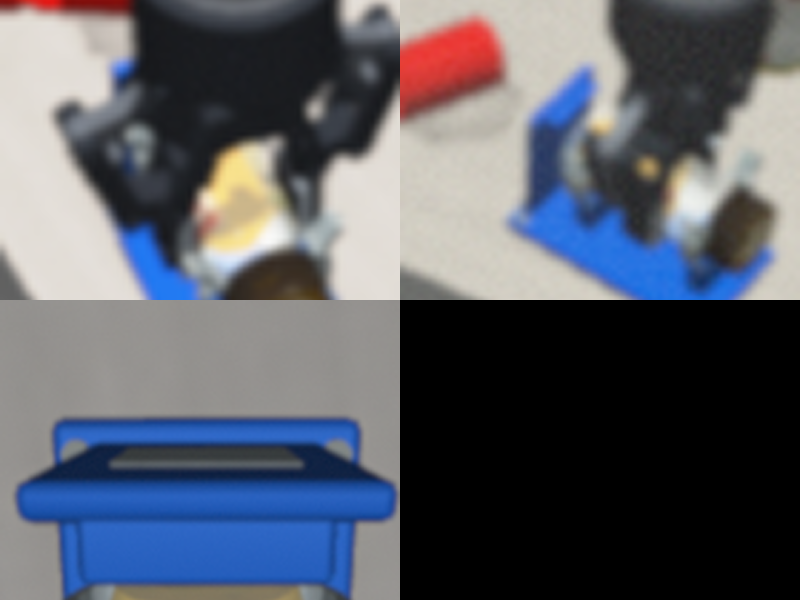

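The views show the jar down in both clips, with the foot short of the hood and visible below it at (205,590). With the downward load eased off, friction is about 5 N. I'm continuing the slide.

Emit:
{"api": "drive_tool", "payload": {
  "increments": [
    [180, 0.1, 0, -0.02, 0, 0, 0],
    [180, 0.2, 0, -0.02, 0, 0, 0],
    [180, 0.3, 0, -0.02, 0, 0, 0],
    [180, 0.3, 0, -0.02, 0, 0, 0]
  ]
}}

```text
t: 10.45
tcp_pos: [0.4318, -0.1534, 0.0341]
tool_rot: [0.758, 0.652, 0.0, 0.0]
force: [-0.1, -4.1, -3.0]
finger_gap: 0.46
```

Emit:
{"api": "drive_tool", "payload": {
  "increments": [
    [180, 0.1, 0, 0, 0, 0, 0],
    [180, 0.2, 0, 0, 0, 0, 0],
    [180, 0.3, 0, 0, 0, 0, 0],
    [180, 0.3, 0, 0, 0, 0, 0]
  ]
}}

```text
t: 10.85
tcp_pos: [0.4321, -0.1502, 0.0342]
tool_rot: [0.758, 0.652, 0.0, 0.0]
force: [1.3, -2.1, -2.6]
finger_gap: 0.457
```

Emit:
{"api": "drive_tool", "payload": {
  "increments": [
    [180, 0.05, 0, 0, 0, 0, 0],
    [180, 0.1, 0, 0, 0, 0, 0],
    [180, 0.15, 0, 0, 0, 0, 0]
  ]
}}

```text
t: 11.15
tcp_pos: [0.4322, -0.149, 0.0342]
tool_rot: [0.758, 0.652, 0.0, 0.0]
force: [1.1, -3.2, -3.1]
finger_gap: 0.461
```

Emit:
{"api": "drive_tool", "payload": {
  "increments": [
    [180, 0.05, 0, 0, 0, 0, 0],
    [180, 0.1, 0, 0, 0, 0, 0]
  ]
}}

```text
t: 11.35
tcp_pos: [0.4324, -0.148, 0.0342]
tool_rot: [0.758, 0.652, 0.0, 0.0]
force: [-0.6, -2.5, -2.7]
finger_gap: 0.457
```

Emit:
{"api": "drive_tool", "payload": {
  "increments": [
    [180, 0.05, 0, 0, 0, 0, 0],
    [180, 0.1, 0, 0, 0, 0, 0]
  ]
}}

```text
t: 11.55
tcp_pos: [0.4325, -0.1475, 0.0342]
tool_rot: [0.758, 0.652, -0.0, 0.0]
force: [-2.3, -9.1, -3.5]
finger_gap: 0.459
```

Emit:
{"api": "drive_tool", "payload": {
  "increments": [
    [180, 0.05, 0, 0, 0, 0, 0],
    [180, 0.1, 0, 0, 0, 0, 0]
  ]
}}

```text
t: 11.75
tcp_pos: [0.4326, -0.1475, 0.0343]
tool_rot: [0.758, 0.653, -0.001, 0.001]
force: [-4.5, -13.3, -5.0]
finger_gap: 0.46
```

The foot is on the stop: motion halted at y = −0.1475 and the push rose to 14 N, of which about 10 N is on the wall. I'm easing off and letting go.

Emit:
{"api": "drive_tool", "payload": {
  "increments": [
    [180, -0.05, 0, 0.03, 0, 0, 0],
    [180, -0.08, 0, 0.03, 0, 0, 0],
    [180, -0.08, 0, 0.03, 0, 0, 0]
  ]
}}

```text
t: 12.05
tcp_pos: [0.4325, -0.1476, 0.0342]
tool_rot: [0.758, 0.652, -0.0, 0.0]
force: [-1.7, -6.9, -1.7]
finger_gap: 0.459
```

Emit:
{"api": "drive_tool", "payload": {
  "increments": [
    [150, 0, 0, 0, 0, 0, 0],
    [100, 0, 0, 0, 0, 0, 0],
    [60, 0, 0, 0, 0, 0, 0],
    [0, 0, 0, 0, 0, 0, 0],
    [0, 0, 0, 0, 0, 0, 0],
    [0, 0, 0, 0, 0, 0, 0],
    [0, 0, 0, 0, 0, 0, 0]
  ]
}}

```text
t: 12.75
tcp_pos: [0.4324, -0.1467, 0.0339]
tool_rot: [0.758, 0.652, -0.0, -0.0]
force: [-0.4, -0.8, 0.2]
finger_gap: 0.998
```

Open and free. I'm lifting straight up, then looking.

Emit:
{"api": "drive_tool", "payload": {
  "increments": [
    [0, 0, 0, -0.5, 0, 0, 0],
    [0, 0, 0, -1.5, 0, 0, 0],
    [0, 0, 0, -3.5, 0, 0, 0],
    [0, 0, 0, -6.5, 0, 0, 0],
    [0, 0, 0, -10, 0, 0, 0],
    [0, -3, 0, -14, 0, 0, 0],
    [0, -6, 0, -17, 0, 0, 0],
    [0, -9, 0, -19, 0, 0, 0],
    [0, -12, 0, -20, 0, 0, 0],
    [0, -12, 0, -20, 0, 0, 0],
    [0, -12, 0, -20, 0, 0, 0]
  ]
}}

```text
t: 13.85
tcp_pos: [0.4141, -0.2654, 0.2345]
tool_rot: [0.759, 0.652, 0.0, 0.0]
force: [-0.3, 0.9, -0.6]
finger_gap: 0.996
```

Run:
```python
from h import *
s=manip.sense();print(s["tcp_pos"],s["force"],s["t"])
o=[]
for n in("side","scene","wrist"):
    m=manip.camera_model(n);im=manip.snapshot(n)[:,:,::-1].copy();w=55 if n=="wrist" else 35
    a=np.radians(8.5);u=np.array([np.cos(a),-np.sin(a)]);v=np.array([np.sin(a),np.cos(a)]);c=.45*u-.087*v
    x,y=proj(m,[*c,.05])[0].astype(int);x=max(w,x);y=max(w,y);o.append(cv2.resize(im[y-w:y+w,x-w:x+w],(400,400),interpolation=2)); 
    if n=="scene": whole=cv2.resize(im,(400,300))
o.append(np.vstack([whole,np.zeros((100,400,3),np.uint8)]))
cv2.imwrite("pics/c5.png",cv2.resize(np.vstack([np.hstack(o[:2]),np.hstack(o[2:])]),(600,600)))
```

```text
[ 0.41405036 -0.26538771  0.23448888] [-0.30474553  0.9082338  -0.55909597] 13.85
```

View pics/c5.png

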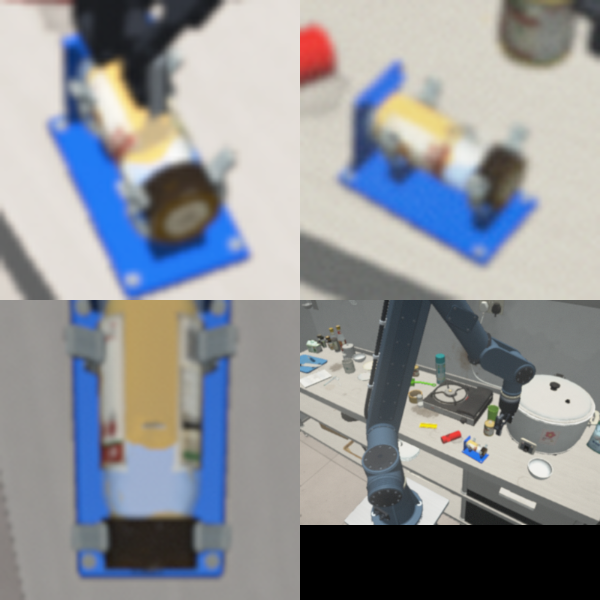

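The jar lies in both clips against the stop, with its foot under the hood. The tin, shaker and jar2 look untouched and the robot is clear.

```bash
python3 -c "
from station import manip
print(manip.sign_off())"
```

```text
the job is handed in; nothing more can be done
None
```

The brown-capped jar is racked: it lies in both spring clips with its foot against the end stop under the hood. I handed the job in at about 14 s.

- **Snap-in:** I took the jar from the yellow rest and pressed it into both clips with its foot short of the hood. The resistance peaked near 10 N and then dropped as the clips let it through. I stopped pressing when the reading climbed back to about 11 N on the saddles.
- **Slide:** I slid it about 13 mm, as far as I expected from the camera measurements. Motion then stopped with a push of about 14 N, which I estimate put roughly 10 N on the stop. I eased off, opened the fingers and withdrew. The slide began with about 10 N of resistance because I was still pressing down a little. It fell to the normal 2–5 N once I eased that off.
- **Last check:** The final pictures showed the jar lying straight in both clips, and the arm clear with near-zero force. The tin stood where it was. The shaker and the other jar showed only small in the overview picture; the arm never went near them.
- **Disagreement:** My sightings of the rack's position along its length mostly agreed within about 4 mm. The hood edge was about 9 mm off, so I relied on the clips and plate instead.

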